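# Turn the mirror leaf over to open the vanity tray

## Task

With a fingertip, push up the tab of the white mirror leaf that covers the organiser's tray, swing the leaf over its spine and press it down until it lies fully flat on the other side, mirror up. Guide it round without flinging it. Do not pick up, tip or shove the organiser, and leave everything else on the counter where it is.

Things in the scene. Friction and masses are not known exactly. Their poses are not given: they have to be found in the camera images.
- organiser: loose dark-wood organiser, 1.1 kg: 150 mm long along its x axis (the spine's direction), 220 mm wide along y, 40 mm tall. Origin: centre of its underside. The -y half is an open tray, the +y half a closed rest block, the spine between them. The tray half is to the robot's right, turned up to 0.5 rad either way.
- leaf (a joint): hinge of the white rigid leaf (about 0.14 kg, mirror on its underside). 0 = flat over the tray, grows as the free edge rises, pi/2 = upright, pi = flat on the rest, where it stops. Starts 0 to 0.3. Stiff friction hinge: the leaf stays at any angle where it is left and never falls by itself; turning it takes up to about 2.5 N at the tab.
- spine (a point): middle of the leaf's hinge axis, 43 mm above the counter; the axis is parallel to the organiser's x axis and lies in the leaf's mid-thickness. The leaf is 6 mm thick, 146 mm along the spine, and reaches 111 mm from it, level with the organiser's side wall.
- tab_edge (a point): middle of the outer edge (mid-thickness) of the tab on the leaf's free edge, 140 mm from the hinge axis; moves with the leaf. Tab 80 mm wide, 6 mm thick, standing out 30 mm past the organiser's wall over open air: with the leaf flat its underside is 40 mm above the counter.
- canister: frosted glass canister with a steel lid, 94 mm across, 122 mm tall, loose bystander; origin: centre of its underside
- trinket_box: round ceramic trinket box with a low lid, 84 mm across, 57 mm tall, loose bystander; origin: centre of its underside
- hair_clip: red plastic hair clip, 78 x 16 mm, 16 mm tall, loose bystander; origin: centre of its underside
- tongue_scraper: U-shaped steel tongue scraper lying flat, 130 x 58 mm, 6 mm tall, loose bystander; origin: centre of its underside
- tumbler: white ceramic tumbler, 72 mm across, 95 mm tall, loose bystander; origin: centre of its underside
- lotion: white lotion bottle with a black cap, 52 mm across, 130 mm tall, loose bystander; origin: centre of its underside
- soap_dish: white ceramic soap dish with a bar of soap, 85 x 120 mm, 25 mm tall, loose bystander; origin: centre of its underside

How it is judged:
By the outcome, as a careful person would: the job done as asked, in the order asked, and still so for the second after the job is handed in, with the robot touching nothing.
It also fails if it takes over 48 s, if anything falls off the work surface, if the arm or the gripper's body presses on something with over 40 N, if the wrist force passes 120 N, or if a joint passes its speed limit or range.

## Robot

A 6-joint arm with a two-finger parallel gripper is mounted at the origin on the work surface. World frame = base frame: x ahead of the robot, y to its left, z up, the work surface at z = 0. Lengths are in m, angles in rad, forces in N, time in s.
With the tool pointing down it reaches from about 0.35 to 0.975 m from the base axis. Payload 4.9 kg.
Tool frame: the origin (TCP) lies midway between the tips of the shut fingers; the grasp point (between the pads) lies 19 mm behind it; z points along the fingers, y is the line along which they close (so a half turn about z gives the same grasp; the last joint's range is limited). The gripper opens to 85 mm and grips with 20 to 120 N. Pads are 22 mm wide; open, the fingers measure 114 mm over their backs; the gripper's body (76 mm by 85 mm) begins 54 mm behind the grasp point. The pads swing forward as they close: fully open they stand 13 mm farther back than shut.
Start: joints at [-1.343, 0.053, 1.613, -0, 1.476, -0.119], TCP at [0.212, -0.588, 0.198] pointing down, gripper open.
Joint ranges: [-3.01, 3.01], [-1.01, 2.22], [0.06, 2.58], [-1.02, 4.17], [0.09, 2.62], [-3.14, 3.14]. Speed limits (rad/s): [2.57, 2.57, 3.14, 3.14, 3.14, 3.14].

## Interface

Orientations are given as a rotation vector (axis times angle).
In Python, from station import ctrl gives the robot as it stands. The module is installed in compiled form; this text tells all that it offers.
- The arm moves only by the shell command python3 -m handwheel 'ROWS' [OPENING] [FORCE]. ROWS is JSON, a list of rows, each a list of 2 entries, a list of its own where there are three numbers: the shift along the tool's x, y, z in cm, then the turn, a rotation vector about the tool's x, y, z in rad. In form: [[[tx, ty, tz], [ax, ay, az]], ...]. A call has 1 to 5 rows; each row is the pose to reach, as a shift and turn from the pose commanded when the call began, along the tool's axes at that moment; what a row does not reach only later rows make up. A row lasts 1/8 s, in which the tool goes at most 62.5 mm and 10.7 degrees, less where a joint would pass 70% of its speed; a pose out of reach is approached as far as the arm can. A call with a gripper value outside its range is refused whole. OPENING is the gripper's target within -1 to 1 (shut at 1, half-way at 0, fully open at -1), set as the call begins (- or left out, the last holds). The fingers move at their own pace and stop on an object; FORCE is the grip in N (left out, the last holds). Time passes only in rows, so rows that repeat a pose let the fingers close. It gives the time, the measured TCP pose, the force, the opening and the grip force at its end, in the units of the state.
- ctrl.get_obs(): the state, without advancing time (a new reading comes with each control period).
- ctrl.get_image(name): name is "side" or "top" or "wrist"; returns the picture (480x640x3 uint8, blue, green, red); there is no depth.
- ctrl.calibration(name): a dict with "fx", "fy", "cx", "cy" (pixels), "k1" (the pictures are not rectified: a ray, as slopes to the right and down, at radius r is drawn at 1 + k1 r^2 times it, then the intrinsics apply), "R" (3x3) and "t" (3): a world point X has camera coordinates R X + t. Camera axes: x right, y down, z forward; pixel columns grow to the right and rows downward; lengths in m; the calibration is good to about 2 mm. A picture is of the moment at which its call begins: read the wrist's pose just before it. calibration takes no time and is no camera call; for the wrist camera it gives the pose at the moment of the call.
- ctrl.finish_job(): hands the job in; it is judged then, once.
Trained networks look in the newest picture that a camera, given by its name, has taken for a name from the list of things; names that differ only in an ending like _2 or _b are one class to them, and where a whole thing is asked for, a point or a joint stands for the part that bears it (a point fixed in the world has none). Each returns a list of dicts, best first, with "score" (0 to 1); they miss things now and then, are a little off and sometimes report something else, mostly with a low value. They report only what shows in the picture. A call takes as long as a camera call.
- ctrl.look_for(camera, query): "position" ([column, row] in pixels, amid what is visible of it).
- ctrl.landmark_of(camera, query): "position" ([column, row] in pixels: a listed point, or the origin of a listed thing).
The state is a dict: "t": time; "q": joint angles; "dq": joint speeds; "effort": joint torques, N m; "tool_pos": TCP position; "tool_rot": TCP orientation; "contact_force": force on the tool from outside, world axes, zero at the start; "wrist_torque": the same for the moment, N m; "opening": finger opening in m; "grip_force": force on a finger pad.
Only numpy, scipy, OpenCV 4.12 (cv2) and the standard library are available. Lean on these libraries where they do the work, as an engineer would, in place of code of your own. Each camera call takes 0.05 s, during which the arm holds its last target. There are 200 camera calls.

## Working session

There is one attempt and no reset: what is moved stays moved. The work goes in short steps, Python scripts to look and compute and a shell command to move; the robot and the scene stay as the last step left them, time stands still between calls to the robot, and variables do not carry over. Pictures are saved under pics/ and viewed, at most 10 in all, crops included, and the job is handed in when it is done.

```bash
mkdir -p pics
cat > h.py <<'E'
import numpy as np, cv2
from scipy.spatial.transform import Rotation as Rn
from station import ctrl
def ray(cam,p):
    c=ctrl.calibration(cam);R=np.array(c["R"]);t=np.array(c["t"])
    d=np.array([(p[0]-c["cx"])/c["fx"],(p[1]-c["cy"])/c["fy"]]);u=d.copy()
    for _ in range(20): u=d/(1+c["k1"]*(u@u))
    return -R.T@t, R.T@np.array([u[0],u[1],1.])
def atz(cam,p,z):
    o,d=ray(cam,p); return o+d*(z-o[2])/d[2]
def tri(ps):
    A=np.zeros((3,3));b=np.zeros(3)
    for cam,p in ps:
        o,d=ray(cam,p);d/=np.linalg.norm(d);M=np.eye(3)-np.outer(d,d);A+=M;b+=M@o
    return np.linalg.solve(A,b)
E
python3 - <<'E'
from h import *
np.set_printoptions(precision=3,suppress=True)
o=ctrl.get_obs();print({k:np.round(v,3) for k,v in o.items()})
for cam in("top","side"):
    cv2.imwrite(f"pics/{cam}0.png",ctrl.get_image(cam))
    for q in("spine","tab_edge","organiser"):
        for r in ctrl.landmark_of(cam,q)[:2]: print(cam,q,np.round(r["position"],1),round(r["score"],2),atz(cam,r["position"],0 if q=="organiser" else .043))
for q,z in(("canister",0),("trinket_box",0),("hair_clip",0),("tongue_scraper",0),("tumbler",0),("lotion",0),("soap_dish",0)):
    for r in ctrl.landmark_of("top",q)[:1]: print(q,np.round(r["position"],1),round(r["score"],2),atz("top",r["position"],z))
E
```

```text
{'t': np.float64(0.0), 'q': array([-1.343,  0.053,  1.614,  0.   ,  1.476, -0.119]), 'dq': array([ 0.001,  0.002, -0.001, -0.   , -0.002, -0.   ]), 'effort': array([ -0.001, -39.368, -37.018,  -0.   ,   0.007,   0.   ]), 'tool_pos': array([ 0.212, -0.587,  0.197]), 'tool_rot': array([-3.092, -0.542,  0.   ]), 'contact_force': array([-0.939,  0.426, -0.22 ]), 'wrist_torque': array([ 0.014,  0.029, -0.009]), 'grip_force': np.float64(0.0), 'opening': np.float64(0.085)}
top spine [330.8 249.4] 0.64 [0.544 0.001 0.043]
top tab_edge [386.5 225.8] 0.66 [ 0.6   -0.136  0.043]
top organiser [333.1 248.4] 0.85 [ 0.553 -0.005  0.   ]
side spine [296. 254.] 0.68 [ 0.55  -0.007  0.043]
side tab_edge [334.7 294.1] 0.94 [ 0.598 -0.124  0.043]
side organiser [296.7 268.2] 0.65 [ 0.551 -0.004  0.   ]
canister [217.3 180.8] 0.93 [0.737 0.29  0.   ]
trinket_box [229.5 333.7] 0.72 [0.347 0.254 0.   ]
hair_clip [335.  248.7] 0.54 [ 0.552 -0.01   0.   ]
tongue_scraper [489.  202.5] 0.68 [ 0.663 -0.408  0.   ]
tumbler [173.8 237.8] 0.69 [0.589 0.399 0.   ]
lotion [306.8 161.2] 0.92 [0.784 0.057 0.   ]
soap_dish [192.4 297. ] 0.88 [0.439 0.348 0.   ]
```

View pics/top0.png

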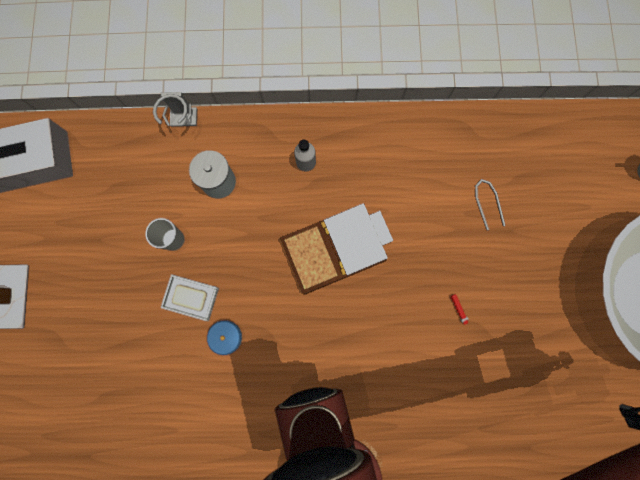

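View pics/side0.png

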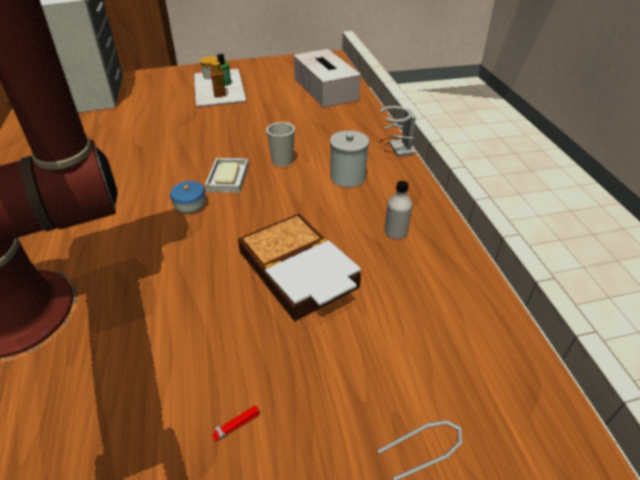

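Run:
```python
from h import *
np.set_printoptions(precision=3,suppress=True)
print("spine",tri([("top",(330.8,249.4)),("side",(296,254))]),"tab",tri([("top",(386.5,225.8)),("side",(334.7,294.1))]))
for c in("top","side"): print(c,ray(c,(320,240)))
```

```text
spine [0.548 0.001 0.035] tab [ 0.596 -0.134  0.055]
top (array([0.387, 0.019, 1.142]), array([ 0.163,  0.007, -0.987]))
side (array([ 0.446, -0.673,  0.69 ]), array([ 0.165,  0.722, -0.672]))
```

The top view shows the organiser at about (333,248) with its tray and leaf to the right and the tab at about (383,228). The side view shows the leaf nearly flat with its tab at (335,294). The bystanders are well clear. Next I'll stage outside the tab with the tool pitched.

```bash
cat >> h.py <<'E'
YAW=.35
def plan(s,z,a,roll=0,S=(.551,-.003),yaw=None):
    """s: distance from spine along y' (negative = tray side), z height, a: pitch below horizontal(rad)"""
    yaw=YAW if yaw is None else yaw
    xp=np.array([np.cos(yaw),np.sin(yaw),0]);yp=np.array([-np.sin(yaw),np.cos(yaw),0])
    p=np.array([*S,z])+yp*s
    zt=yp*np.cos(a)-np.array([0,0,np.sin(a)])
    Rt=np.c_[xp,np.cross(zt,xp),zt]@Rn.from_euler("z",roll).as_matrix()
    o=ctrl.get_obs();R0=Rn.from_rotvec(o["tool_rot"]).as_matrix()
    return np.round(R0.T@(p-o["tool_pos"])*100,2),np.round(Rn.from_matrix(R0.T@Rt).as_rotvec(),3)
E
python3 - <<'E'
from h import *
print(plan(-.27,.15,.6), plan(-.27,.15,.6,np.pi/2), plan(-.27,.15,.6,-np.pi/2))
c=ctrl.calibration("wrist");o=ctrl.get_obs()
R=Rn.from_rotvec(o["tool_rot"]).as_matrix()
print("cam in tool",R.T@(-np.array(c["R"]).T@c["t"]-o["tool_pos"]),"axis",R.T@np.array(c["R"])[2],"imgx",R.T@np.array(c["R"])[0])
E
```

```text
(array([ 51.81, -16.49,   4.84]), array([ 0.971, -0.002, -0.003])) (array([ 51.81, -16.49,   4.84]), array([ 0.755, -0.758,  1.432])) (array([ 51.81, -16.49,   4.84]), array([ 0.758,  0.756, -1.438]))
cam in tool [ 0.07285485 -0.00054924 -0.17471775] axis [-2.86261148e-01  5.78593375e-05  9.58151633e-01] imgx [8.30909530e-04 9.99999637e-01 1.87859409e-04]
```

```bash
python3 -m handwheel '[[[26,-8,1],[0.379,0.378,-0.719]],[[26,-8,1],[0.379,0.378,-0.719]],[[26,-8,1],[0.379,0.378,-0.719]],[[26,-8,1],[0.379,0.378,-0.719]],[[26,-8,1],[0.379,0.378,-0.719]]]' 1 40
python3 - <<'E'
from h import *
print(plan(-.27,.15,.6,-np.pi/2), ctrl.get_obs()["q"])
E
```

```text
t: 1.38
tool_pos: [0.4319, -0.4222, 0.1883]
tool_rot: [-2.291, -1.39, -0.414]
contact_force: [-1.0, 0.2, 0.4]
opening: -0.0004
grip_force: 0.0
(array([20.49, 12.88, 12.3 ]), array([ 0.375,  0.376, -0.712])) [-1.04499206  0.29542356  1.42841724  0.29590064  1.85541861 -0.54449706]
```

```bash
python3 -m handwheel '[[[20.5,12.9,12.3],[0.375,0.376,-0.712]],[[20.5,12.9,12.3],[0.375,0.376,-0.712]],[[20.5,12.9,12.3],[0.375,0.376,-0.712]],[[20.5,12.9,12.3],[0.375,0.376,-0.712]],[[20.5,12.9,12.3],[0.375,0.376,-0.712]]]'
python3 - <<'E'
from h import *
print(plan(-.27,.15,.6,-np.pi/2), ctrl.get_obs()["q"])
cv2.imwrite("pics/w1.png",ctrl.get_image("wrist"))
for q in("spine","tab_edge","organiser"):
    for r in ctrl.landmark_of("wrist",q)[:2]: print(q,np.round(r["position"],1),round(r["score"],2),atz("wrist",r["position"],0 if q=="organiser" else .043))
E
```

```text
t: 2.0
tool_pos: [0.6446, -0.2571, 0.1473]
tool_rot: [-1.293, -1.847, -0.682]
contact_force: [-0.6, -0.5, 0.5]
opening: 0.0002
grip_force: 0.0
(array([ 0.27, -0.08, -0.09]), array([-0.001, -0.001, -0.001])) [-0.68171834  0.79562225  0.9718105   0.54969146  2.19606506 -0.90008347]
spine [321.9 139.7] 0.78 [ 0.54790986 -0.0035665   0.043     ]
tab_edge [321.8 214.4] 0.87 [ 0.59241116 -0.1276623   0.043     ]
organiser [325.5 168.7] 0.59 [ 0.55315242 -0.00767873  0.        ]
```

View pics/w1.png

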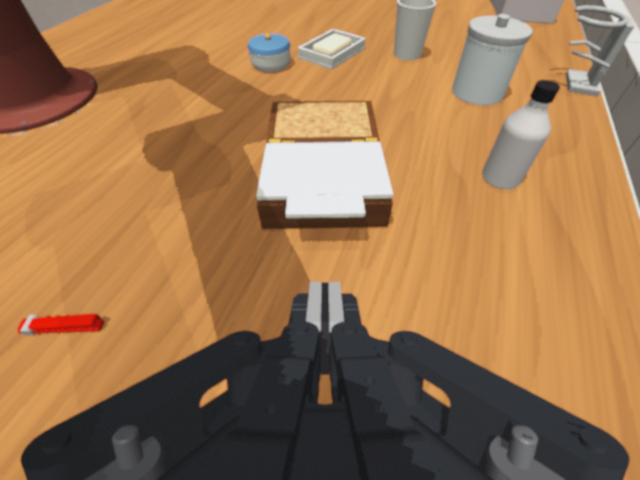

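The wrist view shows the organiser squarely ahead, with the tab edge at about (325,214), the spine at (322,140) and the shut fingertips at (325,285). I'll fit the hinge pose and leaf angle to all three views.

Run:
```python
from h import *
from scipy.optimize import least_squares
D=[("top","s",(330.8,249.4)),("top","t",(386.5,225.8)),("side","s",(296,254)),("side","t",(334.7,294.1)),("wrist","s",(321.9,139.7)),("wrist","t",(321.8,214.4)),
("top","o",(333.1,248.4)),("side","o",(296.7,268.2)),("wrist","o",(325.5,168.7))]
def res(v):
    x,y,yaw,th=v;yp=np.array([-np.sin(yaw),np.cos(yaw),0]);S=np.array([x,y,.043])
    P={"s":S,"o":S*[1,1,0],"t":S-yp*.14*np.cos(th)+[0,0,.14*np.sin(th)]}
    out=[]
    for c,k,p in D:
        o,d=ray(c,p);d/=np.linalg.norm(d);w=P[k]-o;out+=list((w-d*(w@d))*1000*(.5 if k=="o" else 1))
    return out
f=least_squares(res,[.55,0,.35,.1],loss="soft_l1",f_scale=3)
print(f.x,np.round(np.array(f.fun).reshape(-1,3),1), np.sqrt(np.diag(np.linalg.inv(f.jac.T@f.jac)))*3)
```

```text
[ 0.54843621 -0.00364302  0.34808987  0.07693831] [[ 3.9 -5.   0.6]
 [-1.4 -0.3 -0.2]
 [-1.7  1.7  1.5]
 [ 0.3 -0.9 -0.7]
 [ 1.5  0.3 -0.4]
 [ 1.   1.4  0.9]
 [-2.3  0.8 -0.3]
 [-1.   0.1 -0.1]
 [-1.8  0.5  1.3]] [0.00203723 0.00190862 0.02062846 0.02571066]
```

```bash
sed -i 's/YAW=.35/YAW=.348/; s/S=(.551,-.003)/S=(.5484,-.0036)/; s/roll=0/roll=-np.pi\/2/' h.py
python3 - <<'E'
from h import *
print(plan(-.19,.018,.6),plan(-.128,.018,.6))
E
```

```text
(array([-6.02, -0.12, 14.22]), array([ 0.002,  0.002, -0.007])) (array([-2.51, -0.16, 19.33]), array([ 0.002,  0.002, -0.007]))
```

```bash
python3 -m handwheel '[[[-5,-0.1,7],[0,0,0]],[[-6,-0.1,12],[0,0,0]],[[-6,-0.1,14.2],[0,0,0]],[[-4.2,-0.1,16.8],[0,0,0]],[[-2.5,-0.1,19.3],[0,0,0]]]'
python3 - <<'E'
from h import *
print(plan(-.128,.018,.6))
cv2.imwrite("pics/s2.png",cv2.resize(ctrl.get_image("side")[180:360,220:460],None,fx=3,fy=3))
E
```

```text
t: 2.82
tool_pos: [0.5922, -0.1251, 0.0206]
tool_rot: [-1.307, -1.846, -0.683]
contact_force: [0.5, -0.2, -0.0]
opening: 0.0002
grip_force: 0.0
(array([-0.15,  0.03,  0.24]), array([ 0.006,  0.005, -0.007]))
```

View pics/s2.png

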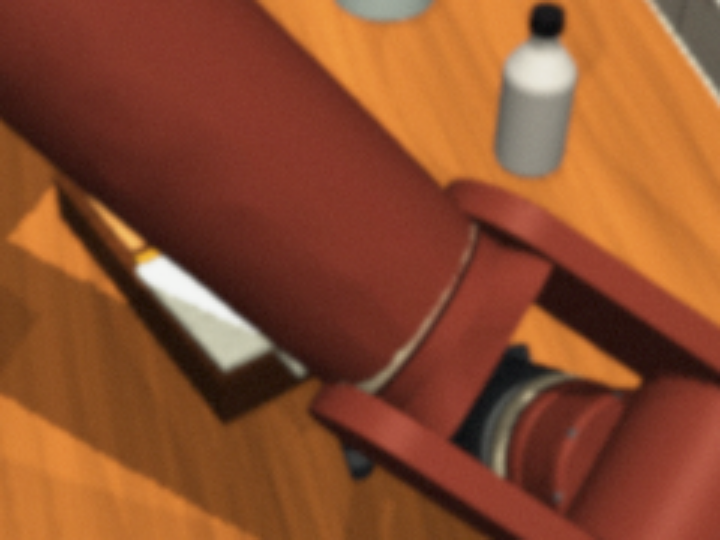

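The side view shows the forearm crossing above the organiser. It will rise together with the tip, so the leaf has room. I'll now compute the arc rows.

```bash
cat >> h.py <<'E'
def arc(ths,r=.122,press=0):
    for th in ths:
        a=np.clip(th-np.pi/2,.6,1.3)
        sg=1 if th<np.pi/2+a-.02 else (-1 if th>np.pi/2+a+.02 else 0)
        u=np.array([-np.cos(th),np.sin(th)]);n=np.array([-np.sin(th),-np.cos(th)])
        c=np.array([0,.043])+r*u+(.003-press)*n-sg*.011*np.array([np.sin(a),np.cos(a)])
        t,w=plan(c[0],c[1],a);print(round(th,2),list(np.round(t,1)),list(np.round(w,2)))
E
python3 -c "
from h import *
arc([0.,.1,.2,.3,.4])"
```

```text
0.0 [np.float64(0.7), np.float64(0.0), np.float64(-0.8)] [np.float64(0.0), np.float64(0.0), np.float64(-0.01)]
0.1 [np.float64(1.7), np.float64(0.0), np.float64(-1.4)] [np.float64(0.0), np.float64(0.0), np.float64(-0.01)]
0.2 [np.float64(2.8), np.float64(0.0), np.float64(-2.0)] [np.float64(0.0), np.float64(0.0), np.float64(-0.01)]
0.3 [np.float64(3.9), np.float64(0.0), np.float64(-2.5)] [np.float64(0.0), np.float64(0.0), np.float64(-0.01)]
0.4 [np.float64(5.1), np.float64(0.0), np.float64(-2.8)] [np.float64(0.0), np.float64(0.0), np.float64(-0.01)]
```

```bash
python3 -m handwheel '[[[0.7,0,-0.8],[0,0,0]],[[1.7,0,-1.4],[0,0,0]],[[2.8,0,-2.0],[0,0,0]],[[3.9,0,-2.5],[0,0,0]],[[5.1,0,-2.8],[0,0,0]]]'
python3 - <<'E'
from h import *
cv2.imwrite("pics/w3.png",ctrl.get_image("wrist"))
arc([.5,.6,.7,.8,.9])
print(ctrl.get_obs()["q"])
E
```

```text
t: 3.5
tool_pos: [0.5912, -0.1189, 0.0782]
tool_rot: [-1.304, -1.846, -0.682]
contact_force: [0.6, -0.1, 0.1]
opening: -0.0001
grip_force: 0.0
0.5 [np.float64(1.3), np.float64(-0.2), np.float64(0.1)] [np.float64(0.0), np.float64(0.0), np.float64(-0.0)]
0.6 [np.float64(2.5), np.float64(-0.2), np.float64(0.0)] [np.float64(0.0), np.float64(0.0), np.float64(-0.0)]
0.7 [np.float64(3.7), np.float64(-0.2), np.float64(0.0)] [np.float64(0.0), np.float64(0.0), np.float64(-0.0)]
0.8 [np.float64(4.9), np.float64(-0.2), np.float64(0.2)] [np.float64(0.0), np.float64(0.0), np.float64(-0.0)]
0.9 [np.float64(6.1), np.float64(-0.2), np.float64(0.4)] [np.float64(0.0), np.float64(0.0), np.float64(-0.0)]
[-0.58537082  0.60762472  1.37318401  0.56131999  1.95868901 -0.93499862]
```

View pics/w3.png

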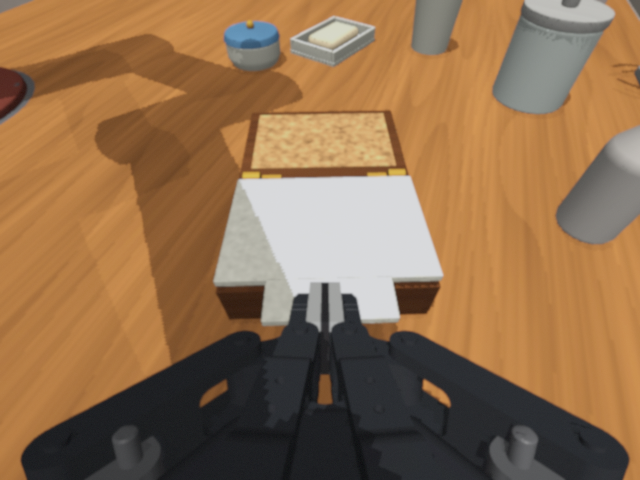

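The fingers at (325,283) are drawn over the tab, whose edge is near row 322, and the force reads about zero. I'll check where the leaf really is before moving on.

Run:
```python
from h import *
ctrl.get_image("wrist");L=ctrl.landmark_of("wrist","tab_edge");S=ctrl.landmark_of("wrist","spine")
print(L[:2],S[:2])
c=ctrl.calibration("wrist");R=np.array(c["R"]);t=np.array(c["t"])
def pj(X):
    v=R@X+t;u=v[:2]/v[2];u=u*(1+c["k1"]*(u@u));return np.round([c["cx"]+c["fx"]*u[0],c["cy"]+c["fy"]*u[1]])
yp=np.array([-np.sin(YAW),np.cos(YAW),0])
for th in(0,.077,.2,.3,.4,.5,.6,.7): print(th,pj(np.array([.5484,-.0036,.043])-yp*.14*np.cos(th)+[0,0,.14*np.sin(th)]))
print("spine",pj(np.array([.5484,-.0036,.043])),"tcp",pj(ctrl.get_obs()["tool_pos"]),ctrl.get_obs()["contact_force"])
for cam in("top","side"):
    ctrl.get_image(cam);print(cam,ctrl.landmark_of(cam,"tab_edge")[:1],ctrl.landmark_of(cam,"spine")[:1])
```

```text
[] [{'position': [323.2, 175.3], 'score': 0.81}]
0 [323. 329.]
0.077 [323. 320.]
0.2 [323. 302.]
0.3 [323. 284.]
0.4 [323. 261.]
0.5 [323. 236.]
0.6 [322. 207.]
0.7 [322. 177.]
spine [323. 174.] tcp [325. 273.] [-0.6678569  -0.08960048  0.06696346]
top [{'position': [383.7, 224.1], 'score': 0.71}] [{'position': [330.9, 250.6], 'score': 0.57}]
side [{'position': [339.1, 295.2], 'score': 0.95}] [{'position': [297.8, 255.5], 'score': 0.69}]
```

Run:
```python
import cv2,numpy as np
i=cv2.imread("pics/w3.png")[170:340,210:450]
j=cv2.imread("pics/w1.png")[90:260,210:450]
cv2.imwrite("pics/c3.png",cv2.resize(np.vstack([j,i]),None,fx=1.7*1.0,fy=1.7))
```

```text
(no output)
```

View pics/c3.png

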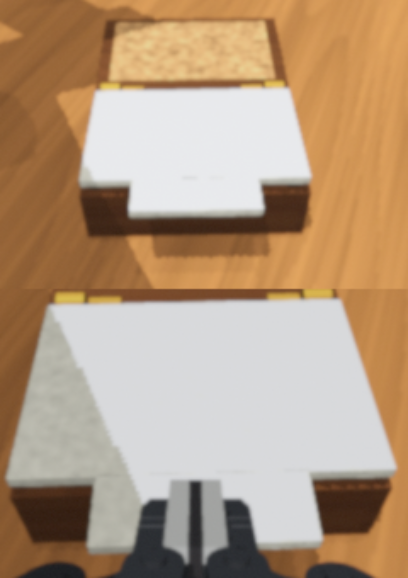

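Run:
```python
from h import *
c=ctrl.calibration("wrist");R=np.array(c["R"]);t=np.array(c["t"]);o=ctrl.get_obs();Rt=Rn.from_rotvec(o["tool_rot"]).as_matrix()
def pj(X):
    v=R@X+t;u=v[:2]/v[2];u=u*(1+c["k1"]*(u@u));return np.round([c["cx"]+c["fx"]*u[0],c["cy"]+c["fy"]*u[1]])
for x in(0,.006,.011):
    for z in(0,-.01,-.019,-.025): print(x,z,pj(o["tool_pos"]+Rt@[x,.0,z]), pj(o["tool_pos"]+Rt@[x,.011,z])[0])
print(c["cx"],c["cy"],c["fx"],c["k1"])
```

```text
0 0 [325. 273.] 345.0
0 -0.01 [325. 280.] 346.0
0 -0.019 [325. 288.] 347.0
0 -0.025 [325. 293.] 347.0
0.006 0 [325. 263.] 345.0
0.006 -0.01 [325. 270.] 346.0
0.006 -0.019 [325. 276.] 347.0
0.006 -0.025 [325. 281.] 348.0
0.011 0 [325. 254.] 345.0
0.011 -0.01 [325. 261.] 346.0
0.011 -0.019 [325. 267.] 347.0
0.011 -0.025 [325. 272.] 348.0
324.56728566237587 237.65376888077623 339.96833662110487 -0.012407999792319841
```

Run:
```python
from h import *
for s,z in((-.19,.085),(-.19,.02),(-.15,.02),(-.128,.02)): print(s,z,plan(s,z,.6))
```

```text
-0.19 0.085 (array([-3.13, -0.03, -6.03]), array([ 0.003,  0.002, -0.006]))
-0.19 0.02 (array([-8.49, -0.01, -2.35]), array([ 0.003,  0.002, -0.006]))
-0.15 0.02 (array([-6.23, -0.04,  0.95]), array([ 0.003,  0.002, -0.006]))
-0.128 0.02 (array([-4.98, -0.05,  2.76]), array([ 0.003,  0.002, -0.006]))
```

```bash
python3 -m handwheel '[[[-3.1,0,-6],[0,0,0]],[[-8.5,0,-2.4],[0,0,0]],[[-8.5,0,-2.4],[0,0,0]],[[-6.2,0,1],[0,0,0]],[[-5,0,2.8],[0,0,0]]]'
python3 - <<'E'
from h import *
cv2.imwrite("pics/w4.png",cv2.resize(ctrl.get_image("wrist")[120:380,180:480],None,fx=2,fy=2))
print(ctrl.get_obs()["contact_force"])
for s in(-.12,-.113,-.106,-.10): print(s,plan(s,.02,.6))
E
```

```text
t: 4.62
tool_pos: [0.5924, -0.1219, 0.0217]
tool_rot: [-1.301, -1.845, -0.683]
contact_force: [0.5, 0.0, 1.1]
opening: -0.0
grip_force: 0.0
[ 1.53796664  0.8579663  -1.83409633]
-0.12 (array([ 0.07, -0.1 ,  0.44]), array([ 0.001, -0.   , -0.003]))
-0.113 (array([ 0.47, -0.1 ,  1.02]), array([ 0.001, -0.   , -0.003]))
-0.106 (array([ 0.86, -0.11,  1.59]), array([ 0.001, -0.   , -0.003]))
-0.1 (array([ 1.2 , -0.11,  2.09]), array([ 0.001, -0.   , -0.003]))
```

View pics/w4.png

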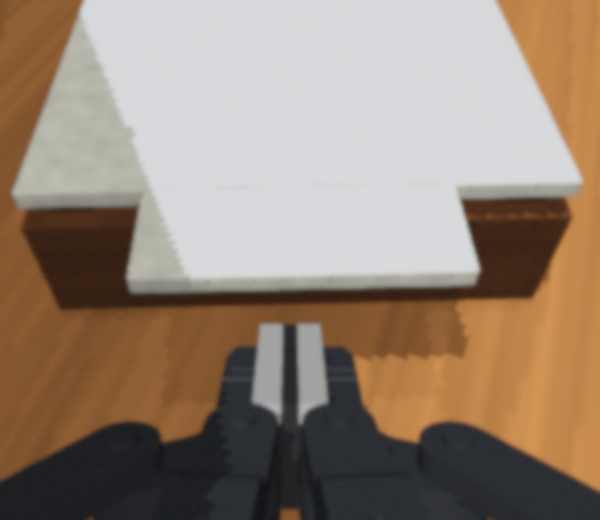

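The fingertips at about crop (290,323) lie just short of the tab's edge, which explains the miss: the visible tips sit well behind the nominal TCP. I'll creep further in and watch the force.

```bash
python3 -m handwheel '[[[0.3,-0.1,0.7],[0,0,0]],[[0.5,-0.1,1.0],[0,0,0]],[[0.5,-0.1,1.0],[0,0,0]]]'; python3 -m handwheel '[[[0.3,0,0.4],[0,0,0]],[[0.4,0,0.6],[0,0,0]],[[0.4,0,0.6],[0,0,0]]]'
python3 - <<'E'
from h import *
cv2.imwrite("pics/w5.png",cv2.resize(ctrl.get_image("wrist")[120:380,180:480],None,fx=2,fy=2))
for s in(-.106,-.10,-.095,-.09): print(s,plan(s,.02,.6))
E
```

```text
t: 5.05
tool_pos: [0.5883, -0.1139, 0.019]
tool_rot: [-1.303, -1.846, -0.682]
contact_force: [-0.9, -0.4, 1.1]
opening: -0.0001
grip_force: 0.0
t: 5.42
tool_pos: [0.5859, -0.1074, 0.0183]
tool_rot: [-1.304, -1.846, -0.682]
contact_force: [1.5, -3.7, -1.4]
opening: 0.0002
grip_force: 1.7
-0.106 (array([0.38, 0.01, 0.26]), array([ 0.004,  0.004, -0.005]))
-0.1 (array([0.72, 0.01, 0.76]), array([ 0.004,  0.004, -0.005]))
-0.095 (array([1.  , 0.01, 1.17]), array([ 0.004,  0.004, -0.005]))
-0.09 (array([1.29, 0.  , 1.58]), array([ 0.004,  0.004, -0.005]))
```

View pics/w5.png

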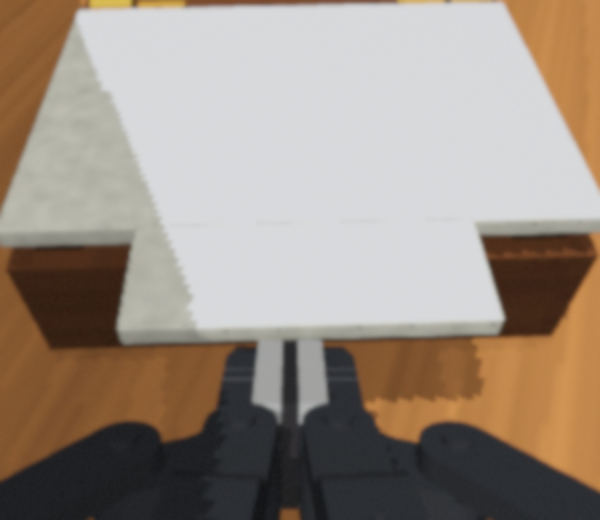

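The tips now slip just beneath the tab edge at about crop (290,338), with light contact. I'll lift a little and verify.

```bash
python3 -m handwheel '[[[0.4,0,-0.2],[0,0,0]],[[0.8,0,-0.4],[0,0,0]],[[1.3,0,-0.6],[0,0,0]],[[1.8,0,-0.8],[0,0,0]]]'
python3 - <<'E'
from h import *
im=ctrl.get_image("wrist");cv2.imwrite("pics/w6.png",cv2.resize(im[120:380,180:480],None,fx=2,fy=2))
print(ctrl.landmark_of("wrist","tab_edge")[:1],ctrl.landmark_of("wrist","spine")[:1])
c=ctrl.calibration("wrist");R=np.array(c["R"]);t=np.array(c["t"])
def pj(X):
    v=R@X+t;u=v[:2]/v[2];u=u*(1+c["k1"]*(u@u));return np.round([c["cx"]+c["fx"]*u[0],c["cy"]+c["fy"]*u[1]])
yp=np.array([-np.sin(YAW),np.cos(YAW),0])
for th in(.077,.2,.3,.4): print(th,pj(np.array([.5484,-.0036,.043])-yp*.14*np.cos(th)+[0,0,.14*np.sin(th)]))
print("spine",pj(np.array([.5484,-.0036,.043])))
o=ctrl.get_obs();print(o["contact_force"],(o["tool_pos"]-[.5484,-.0036,0])@yp)
E
```

```text
t: 5.98
tool_pos: [0.5844, -0.1032, 0.0384]
tool_rot: [-1.303, -1.845, -0.682]
contact_force: [-0.0, -3.7, -1.0]
opening: 0.0004
grip_force: 1.3
[{'position': [333.9, 283.6], 'score': 0.61}] [{'position': [323.8, 150.4], 'score': 0.98}]
0.077 [325. 318.]
0.2 [325. 295.]
0.3 [325. 270.]
0.4 [325. 240.]
spine [324. 149.]
[0.129488   0.39482905 0.3782803 ] -0.10545929652406619
```

View pics/w6.png

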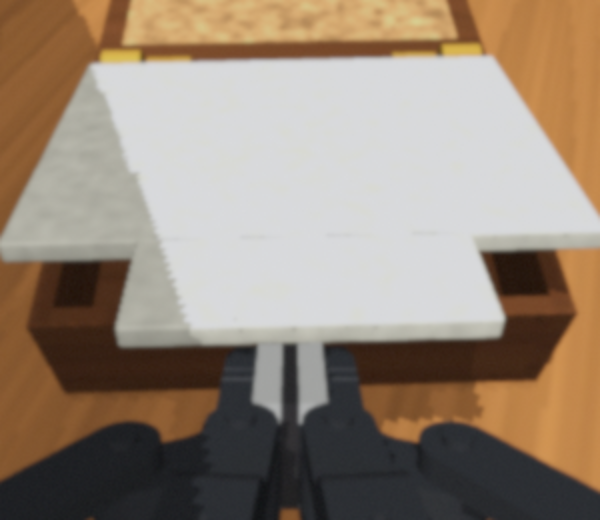

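The leaf is rising, with θ at about 0.24 (tab edge near crop (310,335)), the finger beneath it and the organiser unmoved. I'll continue the arc with a tip set-back of about 20 mm.

```bash
python3 - <<'E'
s=open("h.py").read()
s=s.replace("press=0):","press=0,e=.02):").replace("np.array([np.sin(a),np.cos(a)])","np.array([np.sin(a),np.cos(a)])+e*np.array([np.cos(a),-np.sin(a)])").replace("list(np.round(t,1)),list(np.round(w,2)))","t.round(1).tolist(),w.round(2).tolist())")
open("h.py","w").write(s)
E
python3 -c "
from h import *
arc([.3,.4,.5,.6,.7,.8])"
```

```text
0.3 [1.3, -0.0, -1.1] [0.0, 0.0, -0.0]
0.4 [2.5, -0.0, -1.4] [0.0, 0.0, -0.0]
0.5 [3.7, -0.0, -1.7] [0.0, 0.0, -0.0]
0.6 [4.9, -0.0, -1.8] [0.0, 0.0, -0.0]
0.7 [6.1, -0.0, -1.7] [0.0, 0.0, -0.0]
0.8 [7.4, -0.0, -1.6] [0.0, 0.0, -0.0]
```

```bash
python3 -m handwheel '[[[1.2,0,-0.3],[0,0,0]],[[2.4,0,-0.5],[0,0,0]],[[3.6,0,-0.7],[0,0,0]],[[4.8,0,-0.8],[0,0,0]],[[6,0,-0.7],[0,0,0]]]'
cat >> h.py <<'E'
def leaf():
    from scipy.optimize import minimize_scalar
    yp=np.array([-np.sin(YAW),np.cos(YAW),0]);S=np.array([.5484,-.0036,.043])
    for cam in("wrist","side","top"):
        ctrl.get_image(cam)
        for k in("tab_edge","spine"):
            for r in ctrl.landmark_of(cam,k)[:1]:
                o,d=ray(cam,r["position"]);d/=np.linalg.norm(d)
                def f(th):
                    w=S-o+(0 if k=="spine" else .14*(-yp*np.cos(th)+[0,0,np.sin(th)]));return np.linalg.norm(w-d*(w@d))
                ths=np.linspace(-.1,3.3,341);v=[f(x) for x in ths];i=int(np.argmin(v))
                print(cam,k,np.round(r["position"]),round(r["score"],2),"th",round(ths[i],2) if k!="spine" else "","err mm",round(v[i]*1000,1))
E
python3 -c "
from h import *
leaf()
arc([.7,.8,.9,1.0,1.1,1.2,1.3],e=.03)"
```

```text
t: 6.75
tool_pos: [0.5751, -0.0763, 0.0922]
tool_rot: [-1.303, -1.846, -0.683]
contact_force: [0.1, -2.0, -0.4]
opening: 0.0002
grip_force: 0.9
wrist tab_edge [330. 282.] 0.75 th 0.7 err mm 3.0
wrist spine [326. 227.] 0.8 th  err mm 2.0
side spine [295. 255.] 0.92 th  err mm 4.5
top tab_edge [377. 222.] 0.62 th 0.72 err mm 6.0
top spine [334. 249.] 0.48 th  err mm 5.1
0.7 [0.3, -0.0, -0.0] [0.0, 0.0, -0.01]
0.8 [1.5, -0.0, 0.1] [0.0, 0.0, -0.01]
0.9 [2.7, -0.0, 0.4] [0.0, 0.0, -0.01]
1.0 [3.8, -0.0, 0.8] [0.0, 0.0, -0.01]
1.1 [4.9, -0.0, 1.3] [0.0, 0.0, -0.01]
1.2 [6.0, -0.0, 1.9] [0.0, 0.0, -0.01]
1.3 [7.0, -0.0, 2.6] [0.0, 0.0, -0.01]
```

Working well, with θ at about 0.7 as predicted with e=0.03. Continuing.

```bash
python3 -m handwheel '[[[1.5,0,0.1],[0,0,0]],[[2.7,0,0.4],[0,0,0]],[[3.8,0,0.8],[0,0,0]],[[4.9,0,1.3],[0,0,0]],[[6,0,1.9],[0,0,0]]]'; python3 -c "
from h import *
leaf()
arc([1.2,1.3,1.4,1.5,1.6,1.7,1.8],e=.03)"
```

```text
t: 7.82
tool_pos: [0.5583, -0.0293, 0.1306]
tool_rot: [-1.303, -1.846, -0.682]
contact_force: [-0.3, -1.5, -1.0]
opening: 0.0002
grip_force: 0.7
wrist tab_edge [327. 266.] 0.91 th 1.2 err mm 2.0
side tab_edge [312. 217.] 0.77 th 1.15 err mm 4.4
side spine [296. 255.] 0.65 th  err mm 3.5
top tab_edge [354. 231.] 0.94 th 1.24 err mm 0.8
top spine [329. 249.] 0.58 th  err mm 9.0
1.2 [-0.0, -0.0, -0.0] [0.0, 0.0, -0.01]
1.3 [1.0, -0.1, 0.7] [0.0, 0.0, -0.01]
1.4 [1.9, -0.1, 1.5] [0.0, 0.0, -0.01]
1.5 [2.7, -0.1, 2.4] [0.0, 0.0, -0.01]
1.6 [3.4, -0.1, 3.4] [0.0, 0.0, -0.01]
1.7 [4.1, -0.1, 4.4] [0.0, 0.0, -0.01]
1.8 [4.6, -0.1, 5.5] [0.0, 0.0, -0.01]
```

```bash
python3 -m handwheel '[[[1,-0.1,0.7],[0,0,0]],[[1.9,-0.1,1.5],[0,0,0]],[[2.7,-0.1,2.4],[0,0,0]],[[3.4,-0.1,3.4],[0,0,0]],[[4.1,-0.1,4.4],[0,0,0]]]'; python3 -c "
from h import *
leaf()
arc([1.7,1.8,1.9,2.0,2.1,2.2,2.3],e=.03)"
```

```text
t: 8.9
tool_pos: [0.5372, 0.0266, 0.1388]
tool_rot: [-1.303, -1.846, -0.682]
contact_force: [-0.5, -1.3, -0.1]
opening: -0.0001
grip_force: 0.6
wrist tab_edge [324. 249.] 0.7 th 1.69 err mm 0.7
wrist spine [328. 388.] 0.63 th  err mm 2.7
side tab_edge [286. 190.] 0.81 th 1.74 err mm 0.3
side spine [296. 254.] 0.57 th  err mm 1.6
top tab_edge [322. 243.] 0.62 th 1.76 err mm 0.4
top spine [331. 249.] 0.77 th  err mm 4.6
1.7 [-0.0, 0.0, 0.0] [0.0, 0.0, -0.0]
1.8 [0.5, 0.0, 1.1] [0.0, 0.0, -0.0]
1.9 [0.9, -0.0, 2.3] [0.0, 0.0, -0.0]
2.0 [1.2, -0.0, 3.5] [0.0, 0.0, -0.0]
2.1 [1.4, -0.0, 4.7] [0.0, 0.0, -0.0]
2.2 [2.5, -0.0, 5.9] [0.0, -0.03, -0.01]
2.3 [2.1, -0.0, 7.1] [0.0, -0.13, -0.01]
```

```bash
python3 -m handwheel '[[[0.5,0,1.1],[0,0,0]],[[0.9,0,2.3],[0,0,0]],[[1.2,0,3.5],[0,0,0]],[[1.4,0,4.7],[0,0,0]]]'; python3 -c "
from h import *
leaf()
arc([2.1,2.2,2.3,2.4,2.5,2.6,2.7],e=.02)"
```

```text
t: 9.85
tool_pos: [0.5213, 0.0707, 0.1232]
tool_rot: [-1.303, -1.845, -0.682]
contact_force: [-0.3, -1.3, 1.3]
opening: 0.0
grip_force: 0.5
wrist tab_edge [320. 240.] 0.65 th 2.09 err mm 2.4
side tab_edge [273. 190.] 0.84 th 2.12 err mm 9.3
side spine [347. 176.] 0.61 th  err mm 180.8
top tab_edge [302. 250.] 0.87 th 2.11 err mm 4.8
top spine [228. 335.] 0.71 th  err mm 318.8
2.1 [0.0, -0.0, -1.0] [0.0, 0.0, -0.0]
2.2 [1.1, -0.0, 0.2] [0.0, -0.03, -0.0]
2.3 [0.8, -0.0, 1.4] [0.0, -0.13, -0.0]
2.4 [0.5, -0.0, 2.6] [0.0, -0.23, -0.01]
2.5 [-0.0, -0.0, 3.7] [0.0, -0.33, -0.01]
2.6 [-0.6, -0.0, 4.8] [0.0, -0.43, -0.01]
2.7 [-1.4, -0.0, 5.8] [0.0, -0.53, -0.01]
```

```bash
python3 -m handwheel '[[[0.7,0,0.8],[0,-0.02,0]],[[0.9,0,1.6],[0,-0.07,0]],[[0.7,0,2.4],[0,-0.13,0]],[[0.3,0,3.6],[0,-0.23,0]],[[-0.3,0,4.6],[0,-0.33,0]]]'; python3 -c "
from h import *
leaf()
print(ctrl.get_obs()['q'])
arc([2.4,2.5,2.6,2.7,2.8,2.9,3.0],e=.03)"
```

```text
t: 10.92
tool_pos: [0.5097, 0.1041, 0.0953]
tool_rot: [-1.487, -2.108, -0.486]
contact_force: [0.3, -0.9, 1.0]
opening: -0.0001
grip_force: 0.3
wrist tab_edge [321. 264.] 0.82 th 2.52 err mm 1.7
side tab_edge [262. 192.] 0.58 th 2.62 err mm 3.7
side spine [298. 255.] 0.78 th  err mm 6.7
top tab_edge [285. 260.] 0.83 th 2.53 err mm 2.2
top spine [306. 160.] 0.24 th  err mm 219.5
[-0.25391498  0.10033938  1.8533238   0.51479155  1.58306922 -0.69325298]
2.4 [0.2, -0.0, -1.2] [0.0, 0.1, -0.01]
2.5 [-0.0, -0.0, 0.1] [0.0, 0.0, -0.01]
2.6 [-0.3, -0.0, 1.3] [0.0, -0.1, -0.01]
2.7 [-0.8, -0.0, 2.4] [0.0, -0.2, -0.01]
2.8 [-1.3, -0.0, 3.6] [0.0, -0.3, -0.01]
2.9 [-0.9, -0.0, 5.0] [0.0, -0.37, -0.01]
3.0 [-1.4, -0.0, 6.1] [0.0, -0.37, -0.01]
```

```bash
python3 -m handwheel '[[[-0.3,0,1.3],[0,-0.1,0]],[[-0.8,0,2.4],[0,-0.2,0]],[[-1.3,0,3.6],[0,-0.3,0]],[[-1.9,0,4.7],[0,-0.37,0]]]'; python3 -c "
from h import *
leaf()
arc([2.8,2.9,3.0,3.05,3.1,3.14],e=.03)"
```

```text
t: 11.88
tool_pos: [0.5057, 0.1156, 0.0461]
tool_rot: [-1.681, -2.382, -0.223]
contact_force: [0.2, -0.5, 0.3]
opening: -0.0001
grip_force: 0.3
wrist tab_edge [314. 264.] 0.8 th 2.91 err mm 5.5
side tab_edge [348. 177.] 0.71 th 1.27 err mm 94.4
side spine [295. 252.] 0.72 th  err mm 1.0
top tab_edge [217. 181.] 0.42 th 2.37 err mm 228.5
top spine [331. 251.] 0.64 th  err mm 9.5
2.8 [0.1, -0.0, -1.2] [-0.0, 0.07, -0.01]
2.9 [1.1, -0.0, -0.0] [-0.0, 0.0, -0.01]
3.0 [1.0, -0.0, 1.2] [-0.0, 0.0, -0.01]
3.05 [0.9, -0.0, 1.8] [-0.0, 0.0, -0.01]
3.1 [0.8, -0.0, 2.4] [-0.0, 0.0, -0.01]
3.14 [0.7, -0.0, 2.9] [-0.0, 0.0, -0.01]
```

```bash
python3 -m handwheel '[[[-0.2,0,1],[0,0,0]],[[-0.3,0,1.6],[0,0,0]],[[-0.4,0,2.2],[0,0,0]],[[-0.4,0,2.2],[0,0,0]]]'; python3 -m handwheel '[[[-0.1,0,0.3],[0,0,0]],[[-0.1,0,0.5],[0,0,0]],[[-0.1,0,0.5],[0,0,0]]]'; python3 -c "
from h import *
leaf()"
```

```text
t: 12.82
tool_pos: [0.5037, 0.1177, 0.0228]
tool_rot: [-1.678, -2.379, -0.222]
contact_force: [0.1, 0.2, -0.1]
opening: -0.0003
grip_force: 0.0
t: 13.2
tool_pos: [0.5043, 0.1179, 0.0186]
tool_rot: [-1.679, -2.38, -0.223]
contact_force: [-0.0, 0.7, -0.0]
opening: -0.0003
grip_force: 0.0
wrist tab_edge [320. 260.] 0.57 th 3.07 err mm 2.0
side tab_edge [258. 219.] 0.63 th 3.21 err mm 8.5
side spine [292. 254.] 0.93 th  err mm 5.8
top spine [331. 246.] 0.73 th  err mm 5.7
```

```bash
python3 -m handwheel '[[[-0.05,0,0.2],[0,0,0]],[[-0.1,0,0.4],[0,0,0]],[[-0.1,0,0.4],[0,0,0]]]';  python3 -m handwheel '[[[-0.05,0,0.2],[0,0,0]],[[-0.1,0,0.4],[0,0,0]],[[-0.1,0,0.4],[0,0,0]]]'; python3 -c "
from h import *
cv2.imwrite('pics/w7.png',ctrl.get_image('wrist'))
leaf()"
```

```text
t: 14.02
tool_pos: [0.5047, 0.118, 0.016]
tool_rot: [-1.678, -2.38, -0.224]
contact_force: [-4.1, -1.0, 8.7]
opening: 0.0
grip_force: 4.3
t: 14.4
tool_pos: [0.505, 0.1182, 0.0153]
tool_rot: [-1.675, -2.38, -0.223]
contact_force: [-12.8, -3.2, 28.6]
opening: -0.0
grip_force: 14.2
wrist tab_edge [316. 256.] 0.92 th 3.14 err mm 3.5
side tab_edge [260. 219.] 0.76 th 3.21 err mm 5.7
side spine [297. 254.] 0.74 th  err mm 3.7
top tab_edge [335. 250.] 0.36 th 1.62 err mm 23.3
top spine [330. 252.] 0.83 th  err mm 12.4
```

View pics/w7.png

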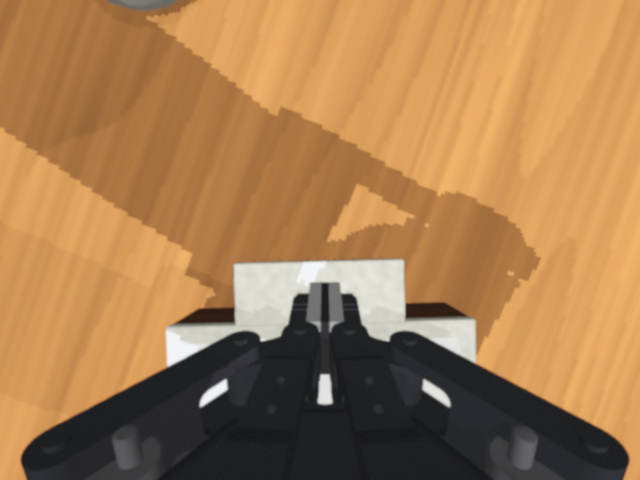

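The leaf is pressed hard against its stop: 29 N with almost no further travel and θ at about 3.14. The tips rest on the tab near (325,285). Now I'll back off upward.

```bash
python3 -m handwheel '[[[0.2,0,-0.6],[0,0,0]],[[0.5,0,-2],[0,0,0]],[[1.4,0,-5],[0,0,0]],[[2.7,0,-10],[0,0,0]],[[4,0,-15],[0,0,0]]]'; python3 -c "
from h import *
leaf()
im=ctrl.get_image('wrist')
cv2.imwrite('pics/w8.png',im)
print(ctrl.get_obs()['q'])
for cam,q,z in(('top','organiser',0),('side','organiser',0),('wrist','organiser',0),('top','lotion',0),('top','canister',0),('top','trinket_box',0),('top','soap_dish',0),('top','tumbler',0)):
    for r in ctrl.landmark_of(cam,q)[:1]: print(cam,q,round(r['score'],2),atz(cam,r['position'],z).round(3))
"
```

```text
t: 15.52
tool_pos: [0.5046, 0.1171, 0.1669]
tool_rot: [-1.679, -2.379, -0.222]
contact_force: [1.0, 0.4, 0.9]
opening: 0.0003
grip_force: 0.0
wrist tab_edge [322. 245.] 0.92 th 2.97 err mm 2.9
wrist spine [326. 394.] 0.6 th  err mm 5.2
side tab_edge [347. 178.] 0.69 th 1.27 err mm 92.1
side spine [293. 253.] 0.97 th  err mm 3.7
top tab_edge [279. 270.] 0.81 th 3.23 err mm 1.3
top spine [332. 250.] 0.71 th  err mm 6.3
[-0.06545634 -0.13086339  1.86846683  0.24497292  1.51958495 -0.43403489]
top organiser 0.72 [ 0.553 -0.01   0.   ]
side organiser 0.78 [ 0.542 -0.003  0.   ]
wrist organiser 0.83 [ 0.552 -0.005  0.   ]
top lotion 0.72 [0.768 0.061 0.   ]
top canister 0.95 [0.731 0.288 0.   ]
top trinket_box 0.6 [0.344 0.253 0.   ]
top soap_dish 0.8 [0.445 0.35  0.   ]
top tumbler 0.68 [0.584 0.389 0.   ]
```

```bash
python3 -m handwheel '[[[0,0,-5],[0,0,0]],[[-6,0,-8],[0,0,0]],[[-12,0,-8],[0,0,0]],[[-18,0,-8],[0,0,0]],[[-24,0,-8],[0,0,0]]]';  python3 -m handwheel '[[[-6,0,0],[0,0,0]],[[-12,0,0],[0,0,0]],[[-12,0,0],[0,0,0]]]'; python3 -c "
from h import *
leaf()
leaf()"
```

```text
t: 17.05
tool_pos: [0.5907, -0.1228, 0.179]
tool_rot: [-1.679, -2.381, -0.224]
contact_force: [-0.1, 0.1, 0.1]
opening: -0.0001
grip_force: 0.0
t: 17.42
tool_pos: [0.6281, -0.2331, 0.1438]
tool_rot: [-1.682, -2.373, -0.222]
contact_force: [0.6, 0.5, -0.1]
opening: -0.0001
grip_force: 0.0
side tab_edge [260. 215.] 0.81 th 3.13 err mm 5.0
side spine [295. 254.] 0.97 th  err mm 2.5
top tab_edge [279. 268.] 0.59 th 3.01 err mm 1.5
top spine [330. 248.] 0.76 th  err mm 7.3
wrist tab_edge [567.  29.] 0.57 th 0.85 err mm 116.9
side tab_edge [260. 214.] 0.92 th 3.12 err mm 3.1
side spine [296. 252.] 0.86 th  err mm 3.0
top tab_edge [280. 268.] 0.78 th 3.22 err mm 2.5
top spine [330. 248.] 0.86 th  err mm 7.6
```

```bash
python3 -c "
from station import ctrl
print(ctrl.finish_job())"
```

```text
the job is handed in; nothing more can be done
None
```

The leaf is swung over its spine and, by the readings, lies flat on the rest, mirror up: it was pressed to its stop at about 29 N and the side camera read 3.12–3.13 rad afterwards; the organiser and the five bystanders I re-checked showed no clear movement (not the hair clip or tongue scraper), the arm is clear, and the job was handed in at about 18 s.

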